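Third hand at the welding jig: hold a hinge lug against the backing pad

TASK

Plug the steel hinge lug, tenon down, fully home into the slot of the jig's sliding carriage. Keeping hold of the lug, slide it with the carriage gently up to the fence so that the lug's flat face pushes the sprung copper pad about half-way in (a push of about 8 N, never ramming the pad hard against its end), hold it steady there for at least 3 seconds for the welder, and finish while still gripping and pressing: do not let go. Leave the other things on the bench where they are.

Things in the scene. Friction and masses are not known exactly. Their poses are not given: they have to be found in the camera images.
- lug_center (a point): Centre, 48.5 mm above the foot, of the loose steel hinge lug (280 to 560 g), which stands upright on its tenon on the bench at the start. Upper part 24 mm thick (x) by 42 wide (y) by 75 tall, a dark eye mark near the top of both broad faces; tenon below 24 (x) by 30 (y) by 22 mm long with a chamfered foot, so a 6 mm shoulder at each y side. z up; same after a half turn about z.
- socket (a point): Centre of the mouth of the slot in the aluminium carriage's top, 44 mm above the bench; moves with the carriage. Slot 26 mm (x) by 32 (y), 24 deep, 2 mm chamfer. x points level along the slide to the fence and pad, z up. The lug fits with its x along this x (either way round); fully home, its shoulders rest on the carriage and its centre is 26.5 mm above this point.
- pad_face (a point): Centre of the face of the sprung copper pad on the fence, 36 mm wide, 24 high, 63 mm above the bench (19 above the carriage top), in line with the slot; moves with the pad. x points into the fence, the way the pad is pushed, as the socket's x. The lug's broad face meets it when the lug's centre is 12 mm short of it along x.
- pad (a joint): How far the sprung pad is pushed in, in m: 0 at rest, 0.018 against its end. Spring of 0.8 N per mm: half-way, 0.009, is about 7 N and 0.010 is 8 N.
- carriage (a joint): How far the carriage has slid towards the fence, in m: 0 farthest from it, at most 0.10; starts at 0 to 0.02. The lug in the slot meets the resting pad at about 0.069 and has it half-way in at about 0.078. Friction about 1.5 N.
- jig: The fixed welding jig, origin under its centre: steel bed 250 mm (x) by 110 (y), 12 thick, two side rails to 24 mm height, the carriage (76 x 80 mm, 32 high) sliding along x between them, and near the +x end a fixed green fence upright 60 mm wide, top 78 mm above the bench. x points to the fence.
- coupon: Bystander: two flat steel coupons joined by a weld bead, 100 x 74 x 8 mm, lying flat; origin at the centre of the underside.
- hammer: Bystander: hammer with wooden handle lying flat, 260 mm long; origin under the middle of its length.
- paste: Bystander: jar of nozzle paste, 72 mm across, 85 mm tall; origin at the centre of its underside.
- brush: Bystander: brush with wooden handle lying flat, 220 mm long; origin under the middle of its length.
Things that resemble listed ones, but are neither listed nor needed, are in the scene too. Of the things like the part that bears lug_center, leave any that is pink, purple or yellow; of the rest the smaller one is meant.

How it is judged:
By the outcome, as a careful person would: the job done as asked, in the order asked, and still so for the second after the job is handed in, while the arm keeps its last pose, push and grip.
It also fails if it takes over 54 s, if anything falls off the work surface, if the arm or the gripper's body presses on something with over 40 N, if the wrist force passes 120 N, or if a joint passes its speed limit or range.

ROBOT

A 6-joint arm with a two-finger parallel gripper is mounted at the origin on the work surface. World frame = base frame: x ahead of the robot, y to its left, z up, the work surface at z = 0. Lengths are in m, angles in rad, forces in N, time in s.
With the tool pointing down it reaches from about 0.3 to 0.825 m from the base axis. Payload 5.4 kg.
Tool frame: the origin (TCP) lies at the very end of the fingers, on their centre line; the grasp point (between the pads) lies 19 mm behind it; z points along the fingers, y is the line along which they close (so a half turn about z gives the same grasp; the last joint's range is limited). The gripper opens to 92 mm and grips with 3 to 60 N. Pads are 20 mm wide; open, the fingers measure 128 mm over their backs; the gripper's body (75 mm by 189 mm) begins 69 mm behind the grasp point.
Start: joints at [1.112, 0.158, 1.597, -0, 1.386, -0.21], TCP at [0.142, 0.557, 0.215] pointing down, gripper open.
Joint ranges: [-2.91, 2.91], [-0.94, 2.29], [0.18, 2.7], [-1.29, 4.43], [0.17, 2.64], [-3, 3]. Speed limits (rad/s): [2.57, 2.57, 3.14, 3.14, 3.14, 3.14].

INTERFACE

Orientations are given as a rotation vector (axis times angle).
In Python, from workcell import bot gives the robot as it stands. Calls block until the motion is done:
- bot.goto(position, orientation): joint-space move of the TCP to a pose.
- bot.line_to(position, rot=None, max_speed=0.15): straight line of the TCP; rot=None keeps the orientation; max_speed is the mean speed in m/s.
- bot.set_joints(angles): joint-space move.
- bot.set_gripper(opening, newtons=None): opening from 0.0 (shut) to 1.0 (fully open); newtons is the grip in N (None keeps the last); returns when the fingers have stopped.
- bot.hold(seconds).
- bot.inverse_kinematics(position, orientation): joint angles nearest the present ones, or None.
- bot.read_camera(name): name is "scene" or "top" or "wrist"; returns a dict with "pixels" (420x560x3 uint8, blue, green, red), "fx", "fy", "cx", "cy" (pixels), "R" (3x3) and "t" (3): a world point X has camera coordinates R X + t. Camera axes: x right, y down, z forward; pixel columns grow to the right and rows downward; lengths in m; the calibration is good to about 2 mm. A picture is of the moment at which its call begins. There is no depth.
A pose or a line that the arm cannot do raises bot.MotionError and nothing moves.
- bot.job_done(): hands the job in; it is judged then, once.
Readings, each from a call of its own:
- bot.current_clock(): time.
- bot.current_joints(): joint angles.
- bot.current_joint_vel(): joint speeds.
- bot.current_effort(): joint torques, N m.
- bot.current_ee_pos(): TCP position.
- bot.current_tool_rot(): TCP orientation.
- bot.current_contact_force(): force on the tool from outside, world axes, zero at the start.
- bot.current_ft_torque(): the same for the moment, N m.
- bot.current_opening(): opening from 0.0 (shut) to 1.0 (fully open).
- bot.current_grip_force(): force on a finger pad.
Only numpy, scipy, OpenCV 4.12 (cv2) and the standard library are available. Lean on these libraries where they do the work, as an engineer would, in place of code of your own. Each camera call takes 0.05 s, during which the arm holds its last target. There are 200 camera calls.

## Working session

There is one attempt and no reset: what is moved stays moved. The work goes in short steps, each a Python script; the robot and the scene stay as the last script left them, time stands still between calls to the robot, and variables do not carry over. Pictures are saved under pics/ and viewed, at most 10 in all, crops included, and the job is handed in when it is done.

```bash
mkdir -p pics; python3 - <<'E'
from workcell import bot
import cv2,numpy as np
for n in("scene","top"):
    c=bot.read_camera(n); cv2.imwrite(f"pics/{n}0.png",c["pixels"]); print(n,c["fx"],c["cx"],c["cy"],np.round(c["R"],3).tolist(),np.round(c["t"],3), np.round(-c["R"].T@c["t"],3))
print(bot.current_clock(),bot.current_tool_rot())
E
```

```text
scene 413.293139393451 280.37049185366743 205.7989962358501 [[0.236, 0.971, -0.016], [0.77, -0.198, -0.607], [-0.593, 0.131, -0.795]] [-0.144 -0.42   1.517] [ 1.257 -0.142  0.948]
top 446.43159254207944 284.3296635236296 214.6947484599758 [[-0.028, -0.999, -0.016], [-0.984, 0.03, -0.178], [0.178, 0.01, -0.984]] [0.044 0.58  1.059] [0.383 0.015 1.146]
0.1 [-3.89774292e-01 -3.11673541e+00  2.41485769e-03]
```

View pics/scene0.png

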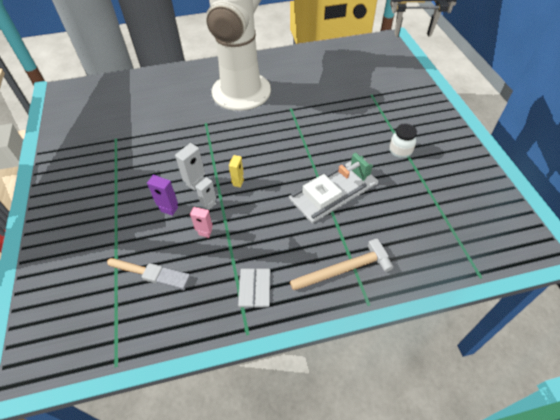

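View pics/top0.png

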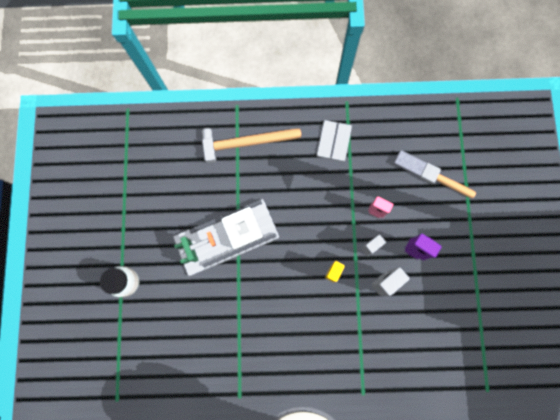

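The scene view shows the small grey lug at about (206,193), with the big grey, purple, pink and yellow lookalikes around it. The jig is at (335,190), with its fence at (362,165). In the top view the lug is at (376,243), the carriage at (243,228) and the fence at (186,250).

```bash
cat > h.py <<'E'
from workcell import bot
import cv2,numpy as np
from scipy.spatial.transform import Rotation as Ro
def ray(c,uv,z):
    uv=np.atleast_2d(uv).astype(float); K=np.array([[c["fx"],0,c["cx"]],[0,c["fy"],c["cy"]],[0,0,1]])
    d=(np.c_[uv,np.ones(len(uv))]@np.linalg.inv(K).T)@c["R"]; o=-c["R"].T@c["t"]
    return o+d*((z-o[2])/d[:,2])[:,None]
def proj(c,X):
    p=c["R"]@np.asarray(X)+c["t"]; return np.array([c["fx"]*p[0]/p[2]+c["cx"],c["fy"]*p[1]/p[2]+c["cy"]])
def down(yaw): # tool z down, tool y (closing) along world angle yaw
    y=np.array([np.cos(yaw),np.sin(yaw),0]);z=np.array([0,0,-1.]);return Ro.from_matrix(np.c_[np.cross(y,z),y,z]).as_rotvec()
def blobs(c,mask,z,amin=30):
    for q in cv2.findContours(mask.astype(np.uint8),cv2.RETR_EXTERNAL,cv2.CHAIN_APPROX_NONE)[0]:
        if cv2.contourArea(q)<amin: continue
        w=ray(c,q[:,0,:],z); r=cv2.minAreaRect((w[:,:2]*1000).astype(np.float32))
        print("px",np.round(q[:,0].mean(0)),"xy mm",np.round(r[0],1),"size",np.round(r[1],1),"ang",round(r[2],1))
E
python3 - <<'E'
from h import *
c=bot.read_camera("top"); p=c["pixels"].astype(int); mn=p.min(2); sat=p.max(2)-mn
m=(sat<30)&(mn>150)
w=np.zeros_like(m);w[225:262,360:395]=1
print("lug z=.097");blobs(c,m&w,.097,20)
w[:]=0;w[190:280,170:285]=1
print("jig z.044");blobs(c,(mn>205)&w,.044)
print("jig bed z.024");blobs(c,(sat<30)&(mn>110)&w,.018)
b,g,r=p[...,0],p[...,1],p[...,2]
print("cu");blobs(c,(r>b+50)&w,.063,10)
print("green");blobs(c,(g>r+30)&(g>b+10)&w,.07,15)
a=cv2.resize(c["pixels"][190:280,170:290],None,fx=5,fy=5,interpolation=cv2.INTER_CUBIC)
d=cv2.resize(c["pixels"][215:305,350:390],None,fx=5,fy=5,interpolation=cv2.INTER_CUBIC)
cv2.imwrite("pics/crop1.png",np.hstack([a,d]))
E
```

```text
lug z=.097
px [375. 244.] xy mm [ 496.8 -186.3] size [25.3 42.8] ang 36.5
jig z.044
px [204. 251.] xy mm [501.4 236. ] size [ 82.5 118.6] ang 35.3
px [251. 225.] xy mm [553.7 116.2] size [101.6 116.9] ang 21.6
jig bed z.024
px [262. 270.] xy mm [448.7  86.2] size [108.4  27.5] ang 88.4
px [182. 253.] xy mm [496.  290.2] size [25.6 14.5] ang 26.8
px [186. 218.] xy mm [584.8 274.1] size [26.8 95.6] ang 0.4
px [202. 201.] xy mm [629.8 239.6] size [166.5  28.4] ang 89.9
px [234. 238.] xy mm [538.6 173. ] size [208.5 295.2] ang 0.7
cu
px [211. 238.] xy mm [525.2 209.4] size [36.6 12.6] ang 21.5
green
px [238. 268.] xy mm [453.4 141.6] size [ 9.7 57.5] ang 89.4
px [186. 251.] xy mm [497.5 270.7] size [66.1 41.2] ang 22.0
px [237. 199.] xy mm [620.6 142.5] size [ 9.9 45.6] ang 89.4
```

View pics/crop1.png

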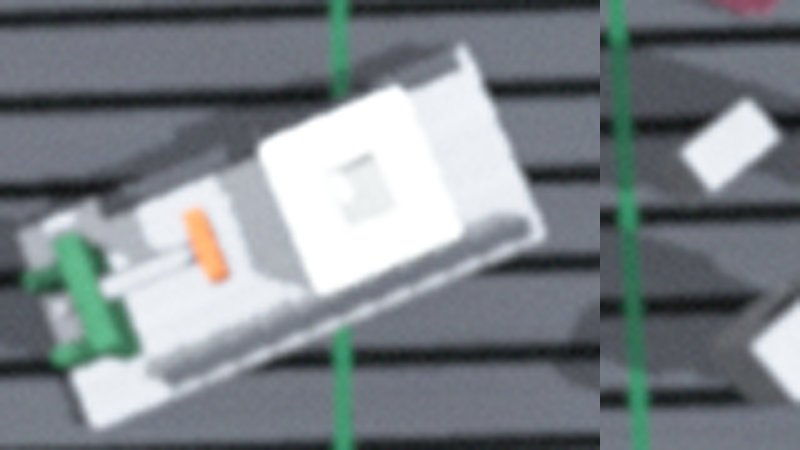

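The crop shows the carriage's white top with corners at about (222,219), (249,207), (262,235) and (234,249) in full-image pixels, the copper pad bar at (211,238), and the lug top as a clean rectangle at (375,244). The pad's long axis is at 21.5°, so jig x is at 111.5°. The lug's x is at 36.5°.

```bash
python3 - <<'E'
from h import *
c=bot.read_camera("top")
pts=np.array([[260,145],[397,85],[462,225],[322,293]])/5.+[170,190]-.4
w=ray(c,pts,.044);print("carriage",np.round(w*1000,1),np.round(w.mean(0),4),[round(float(np.linalg.norm(w[i]-w[i-1])),4) for i in range(4)],[round(float(np.degrees(np.arctan2(*(w[i]-w[i-1])[1::-1]))),1) for i in range(4)])
L=np.array([.4968,-.1863]); C=w.mean(0)[:2]
for y1,y2 in((126.5,201.5),(-53.5,21.5)):
    for P,y in((L,y1),(C,y2)):
        for z in(.061,.25): 
            q=bot.inverse_kinematics([*P,z],down(np.radians(y)));print(y,z,None if q is None else np.round(q,2))
bot.set_gripper(.75,40)
E
```

```text
carriage [[577.2 184.7  44. ]
 [605.7 115.5  44. ]
 [533.6  84.   44. ]
 [501.7 154.1  44. ]] [0.5546 0.1346 0.044 ] [0.0814, 0.0749, 0.0787, 0.077] [22.1, -67.6, -156.5, 114.5]
126.5 0.061 [-0.59  0.22  1.85 -0.    1.07 -2.79]
126.5 0.25 [-0.59  0.02  1.67 -0.    1.45 -2.79]
201.5 0.061 [ 0.03  0.31  1.74 -0.    1.09  2.79]
201.5 0.25 [ 0.03  0.12  1.56 -0.    1.45  2.79]
-53.5 0.061 [-0.59  0.22  1.85  0.    1.07  0.35]
-53.5 0.25 [-0.59  0.02  1.67  0.    1.45  0.35]
21.5 0.061 [ 0.03  0.31  1.74 -0.    1.09 -0.35]
21.5 0.25 [ 0.03  0.12  1.56 -0.    1.45 -0.35]
```

```bash
python3 - <<'E'
from h import *
t0=bot.current_clock()
bot.goto([.4968,-.1863,.22],down(np.radians(-53.5)))
print(bot.current_clock()-t0, bot.current_clock(),bot.current_ee_pos())
c=bot.read_camera("wrist");cv2.imwrite("pics/w1.png",c["pixels"])
print(-c["R"].T@c["t"],c["fx"],np.round(c["R"],3).tolist())
print("lug top proj",proj(c,[.4968,-.1863,.097]))
E
```

```text
2.9 3.6167 [ 0.49700985 -0.18563461  0.21997727]
[ 0.55045834 -0.1450603   0.38988828] 290.24314302428206 [[0.595, -0.803, -0.001], [-0.78, -0.579, 0.237], [-0.191, -0.14, -0.971]]
lug top proj [286.97656894 204.22216334]
```

View pics/w1.png

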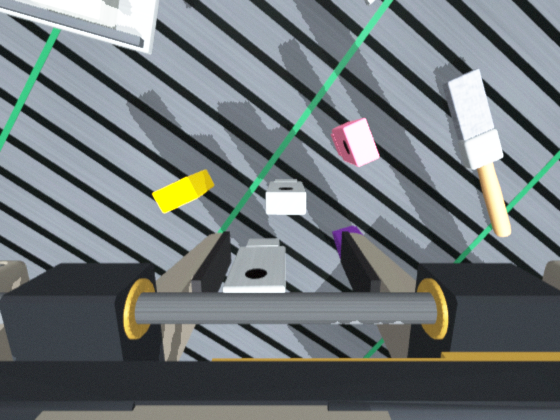

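The lug's top face is centred at (286.5,204), which matches its projection at (287,204.2), and it sits square to the fingers. The big grey lug at (257,265) and the purple one at (348,238) stand behind it, so I check their heights before descending.

```bash
python3 - <<'E'
from h import *
ct=bot.read_camera("top");cs=bot.read_camera("scene")
for n,a,b in(("big",(395,281),(190,151)),("purple",(427,243),(162,183)),("small",(375.5,243.5),(206,184))):
    h=min(np.arange(.05,.25,.002),key=lambda h:np.linalg.norm(proj(cs,ray(ct,a,h)[0])-b));print(n,h,ray(ct,a,h)[0].round(3))
bot.line_to([.4968,-.1863,.062],max_speed=.12)
print(bot.current_contact_force().round(1))
bot.set_gripper(.0,45)
print("open",bot.current_opening(),bot.current_grip_force(),bot.current_contact_force().round(1),bot.current_ee_pos())
bot.line_to([.4968,-.1863,.22],max_speed=.15)
print("open",bot.current_opening(),bot.current_grip_force(),bot.current_contact_force().round(2))
C=np.array([.5546,.1346]);u=np.array([np.cos(np.radians(111.7)),np.sin(np.radians(111.7))])
bot.goto([*(C-.07*u),.22],down(np.radians(21.7)))
print(bot.current_clock(),bot.current_ee_pos())
c=bot.read_camera("wrist");cv2.imwrite("pics/w2.png",c["pixels"])
np.savez("w2.npz",**c); print(proj(c,[*C,.044]),-c["R"].T@c["t"])
E
```

```text
big 0.14200000000000007 [ 0.408 -0.215  0.142]
purple 0.12800000000000006 [ 0.492 -0.297  0.128]
small 0.09600000000000004 [ 0.497 -0.186  0.096]
[ 0.6 -0.3  0.7]
open 0.45261951413288964 44.97345507144928 [ 0.5 -0.4  1.1] [ 0.49691413 -0.18636726  0.06218503]
open 0.4540520401020626 44.96850907802582 [-0.24  0.47 -2.84]
8.0 [0.58028798 0.06864914 0.21954005]
[285.44019473 134.12882891] [0.55612819 0.13156153 0.38939353]
```

View pics/w2.png

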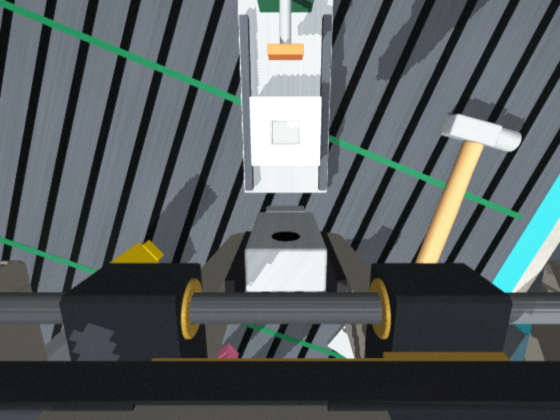

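The wrist view shows the lug held upright with its eye at (286,236). The carriage top spans columns 250–321 and rows 97–165, with its slot at (286,132), the pad bar at (285,52) and the fence at the top.

```bash
python3 - <<'E'
from h import *
c=dict(np.load("w2.npz")); p=c["pixels"].astype(int); mn=p.min(2); b,r=p[...,0],p[...,2]
w=np.zeros(mn.shape,bool); w[90:172,240:330]=1
for th in(225,240): blobs(c,(mn>th)&w,.044,400)
# slot: darker region inside carriage
w[:]=0;w[112:152,265:307]=1
blobs(c,cv2.morphologyEx(((mn<238)&w).astype(np.uint8),cv2.MORPH_CLOSE,np.ones((3,3))),.044,50)
w[:]=0;w[35:70,255:320]=1; print("pad");blobs(c,(r>b+50)&w,.075,50)
g=cv2.cvtColor(c["pixels"],cv2.COLOR_BGR2GRAY).astype(int)
print("slot row",g[132,245:327:1].tolist()); print("slot col",g[92:170,286].tolist())
print("lug col",g[200:262,262].tolist(), g[200:300,300].tolist())
print("w2 mn>238 etc"); 
f=Ro.from_rotvec(bot.current_tool_rot()).as_matrix();print(f.round(4).tolist(),bot.current_ee_pos())
T=bot.current_ee_pos()
for z in(.255,):
  for dx in(.012,-.012): # expected pixel of lug top edges
    for dy in(-.021,.021): print(dx,dy,proj(c,np.array([*(T[:2]+dx*f[:2,0]*np.sign(f[:2,0]@(-c["R"].T@c["t"]-T)[:2])+dy*f[:2,1]),z])).round(1))
a=cv2.resize(c["pixels"][85:300,215:355],None,fx=2.7,fy=2.7,interpolation=cv2.INTER_CUBIC);cv2.imwrite("pics/w2c.png",a)
E
```

```text
px [285. 133.] xy mm [554.5 134. ] size [80.  83.8] ang 21.6
px [286. 136.] xy mm [554.7 133.5] size [79.9 82.8] ang 21.6
px [283. 135.] xy mm [553.3 136.5] size [32.5 26.7] ang 21.6
pad
px [285.  51.] xy mm [525.2 208. ] size [35.5 14.3] ang 21.5
slot row [120, 119, 121, 121, 129, 200, 255, 255, 255, 255, 255, 255, 255, 255, 255, 255, 255, 255, 255, 255, 255, 255, 255, 255, 255, 241, 236, 208, 242, 245, 244, 245, 245, 245, 246, 245, 244, 245, 245, 245, 244, 246, 246, 246, 246, 246, 246, 246, 245, 246, 246, 246, 244, 235, 240, 254, 255, 255, 255, 255, 255, 255, 255, 255, 255, 255, 255, 255, 255, 255, 255, 255, 255, 255, 255, 223, 106, 81, 83, 87, 85, 86]
slot col [190, 189, 189, 189, 224, 254, 255, 255, 255, 255, 255, 255, 255, 255, 255, 255, 255, 255, 255, 255, 255, 255, 255, 255, 255, 255, 255, 254, 250, 242, 244, 246, 249, 247, 246, 246, 245, 244, 246, 246, 246, 246, 245, 245, 245, 247, 246, 246, 246, 245, 244, 229, 238, 254, 255, 255, 255, 255, 255, 255, 255, 255, 255, 255, 255, 255, 255, 255, 255, 255, 255, 255, 255, 253, 245, 244, 244, 243]
lug col [123, 115, 113, 98, 67, 43, 3
[... 232 characters left out ...]
89, 185] [40, 27, 21, 15, 19, 50, 83, 96, 96, 97, 105, 135, 120, 100, 97, 97, 96, 97, 97, 95, 97, 97, 96, 99, 96, 96, 95, 98, 99, 96, 97, 97, 96, 97, 94, 90, 81, 85, 93, 97, 99, 100, 100, 99, 100, 97, 99, 103, 127, 159, 191, 214, 234, 239, 241, 242, 242, 242, 242, 241, 239, 238, 239, 239, 240, 242, 241, 242, 241, 242, 241, 242, 243, 243, 245, 244, 244, 243, 244, 244, 243, 243, 243, 242, 243, 242, 242, 243, 243, 240, 214, 118, 50, 48, 50, 54, 60, 65, 74, 72]
w2 mn>238 etc
[[-0.3674, 0.9301, -0.0006], [0.9301, 0.3674, -0.0005], [-0.0003, -0.0008, -1.0]] [0.58035205 0.06827141 0.21965325]
0.012 -0.021 [241.8 253. ]
0.012 0.021 [326.6 253. ]
-0.012 -0.021 [243.5 296.6]
-0.012 0.021 [325.  296.6]
```

View pics/w2c.png

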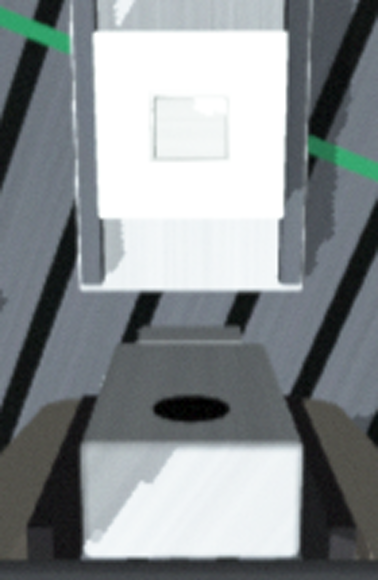

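The crop shows the slot spanning (271–299.5, 120.5–144) in full-image pixels, so its centre is (285,132.2). The held lug's top edges are at rows 249 (front) and 291 (rear), about 4 px above the prediction. I check the in-hand offset with rays.

```bash
python3 - <<'E'
from h import *
c=dict(np.load("w2.npz")); T=bot.current_ee_pos(); f=Ro.from_rotvec(bot.current_tool_rot()).as_matrix()
k=lambda x,y:(215+x/2.7-.4,85+y/2.7-.4)
print("slot",ray(c,(284.8,132.2),.044).round(4),"edges",ray(c,[(271,132.2),(299.5,132.2),(285,120.4),(285,144.2)],.044).round(4).tolist())
for dz in(0,-.003,-.006):
  for n,a,b,z in(("topfront",k(82,443),k(301,443),.255),("toprear",k(84,557),k(299,557),.255),("shoulder front",k(121,344),k(264,344),.180),("foot front",k(140,328),k(240,328),.160)):
    w=ray(c,[a,b],z+dz)-T; l=w@f
    print(dz,n,"width",round(np.ptp(l[:,1])*1e3,1),"x",(l[:,0].mean()*1e3).round(1),"y",(l[:,1].mean()*1e3).round(1))
E
```

```text
slot [[0.5531 0.1363 0.044 ]] edges [[0.5383, 0.1305, 0.044], [0.5689, 0.1426, 0.044], [0.5486, 0.1485, 0.044], [0.5583, 0.1239, 0.044]]
0 topfront width 40.0 x 14.3 y 0.6
0 toprear width 40.8 x -8.8 y 0.6
0 shoulder front width 39.5 x 13.6 y 0.9
0 foot front width 30.1 x 13.4 y 0.2
-0.003 topfront width 40.9 x 13.1 y 0.6
-0.003 toprear width 41.7 x -10.5 y 0.6
-0.003 shoulder front width 40.0 x 12.8 y 0.9
-0.003 foot front width 30.5 x 12.7 y 0.2
-0.006 topfront width 41.8 x 11.9 y 0.6
-0.006 toprear width 42.6 x -12.2 y 0.6
-0.006 shoulder front width 40.6 x 12.0 y 0.9
-0.006 foot front width 30.9 x 12.0 y 0.2
```

```bash
python3 - <<'E'
from h import *
f=Ro.from_rotvec(bot.current_tool_rot()).as_matrix()
S=np.array([.5531,.1363]);P=S-.0012*f[:2,0]-.0005*f[:2,1]
bot.line_to([*P,.125],rot=down(np.radians(21.55)),max_speed=.15)
F0=bot.current_contact_force();print(bot.current_clock(),F0.round(2))
for z in np.r_[.112,.108,.1055,.103,.1005,.097,.093,.090,.087]:
    bot.line_to([*P,z],max_speed=.03)
    d=(bot.current_contact_force()-F0); l=np.r_[d[:2]@f[:2,0],d[:2]@f[:2,1],d[2]]
    print(round(bot.current_clock(),2),z,l.round(1),bot.current_ee_pos().round(4),bot.current_ft_torque().round(2))
    if abs(l[2])>10 or np.hypot(*l[:2])>12: print("stop");break
E
```

```text
8.9917 [-0.5   0.44 -2.16]
9.57 0.112 [-1.1  0.6 -1. ] [0.553  0.135  0.1118] [-0.07  0.02  0.01]
9.86 0.108 [-0.9  0.6 -1.8] [0.5529 0.135  0.1077] [-0.03  0.01 -0.  ]
10.11 0.1055 [-0.3  0.8 -1.5] [0.5529 0.135  0.1053] [-0.02  0.03 -0.04]
10.36 0.103 [-0.4 -0.  -1. ] [0.5529 0.135  0.1028] [-0.06  0.    0.  ]
10.61 0.1005 [-1.4  0.4 -0.8] [0.553  0.135  0.1003] [-0.03  0.01  0.01]
10.88 0.097 [-0.4  1.3 -1.2] [0.5529 0.135  0.0967] [-0.06 -0.   -0.04]
11.16 0.093 [-0.3  0.5 -0.7] [0.5529 0.135  0.0927] [-0.11  0.02 -0.01]
11.41 0.09 [-1.2 -0.2 -1. ] [0.5529 0.135  0.0898] [-0.03  0.02  0.03]
11.66 0.087 [-0.4  1.3 -0.4] [0.5529 0.135  0.0868] [-0.04  0.02 -0.03]
```

```bash
python3 - <<'E'
from h import *
P=bot.current_ee_pos()[:2]; P=np.array([.5531,.1363])-.0012*np.array([-.3674,.9301])-.0005*np.array([.9301,.3674])
for z in np.arange(.0862,.0800,-.0006):
    bot.line_to([*P,z],max_speed=.02)
    F=bot.current_contact_force()
    print(round(bot.current_clock(),2),round(z,4),F.round(1),bot.current_ee_pos()[2].round(4),round(bot.current_opening(),4))
    if F[2]>6: break
for n in("wrist","scene"):
    c=bot.read_camera(n);np.savez(n+"3.npz",**c)
a=cv2.resize(c["pixels"][135:225,280:390],None,fx=5,fy=5,interpolation=cv2.INTER_CUBIC)
cv2.imwrite("pics/s3.png",a)
E
```

```text
11.91 0.0862 [-1.1  0.1 -3. ] 0.0861 0.4549
12.16 0.0856 [-0.1 -0.  -3. ] 0.0856 0.452
12.41 0.085 [ 0.3 -0.1 -3.5] 0.0849 0.4534
12.66 0.0844 [-0.   0.2 -4.4] 0.0843 0.4536
12.91 0.0838 [-1.3  0.7  0.3] 0.0842 0.4511
13.16 0.0832 [-3.9 -1.1  5.4] 0.0842 0.4534
13.41 0.0826 [-6.1 -0.9  8.5] 0.0841 0.4526
```

View pics/s3.png

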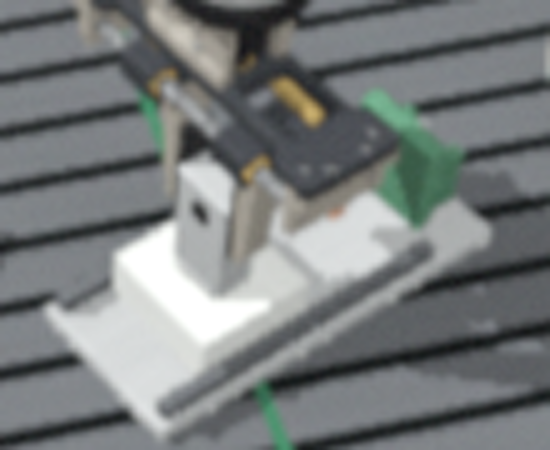

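The scene crop shows the lug seated with its shoulders flat on the carriage top. The stop came at TCP z = 0.0842, exactly the height predicted for fully home. Now I slide, keeping a slight downward press.

```bash
cat >> h.py <<'E'
U=np.array([-.3674,.9301]);V=np.array([.9301,.3674]);P0=np.array([.5531,.1363])-.0012*U-.0005*V;F0=np.array([-.5,.44,-2.5])
def rd(n=6):
    F=[]
    for _ in range(n): F.append(bot.current_contact_force()-F0); bot.hold(.02)
    F=np.mean(F,0); e=bot.current_ee_pos(); d=e[:2]-P0
    r=np.r_[d@U*1e3,d@V*1e3,e[2]*1e3,F[:2]@U,F[:2]@V,F[2]]; print(round(bot.current_clock(),2),"s,v,z mm",r[:3].round(2),"F",r[3:].round(2)); return r
def to(s,z=.0836,v=.03): bot.line_to([*(P0+s*U),z],max_speed=v)
E
python3 - <<'E'
from h import *
to(0);rd()
for s in(.01,.025,.04,.047): to(s);r=rd()
for s in np.arange(.049,.063,.002):
    to(s,v=.02);r=rd()
    if r[3]<-5: break
E
```

```text
13.86 s,v,z mm [-0.13  0.41 84.12] F [ 0.02 -1.73  6.64]
14.44 s,v,z mm [10.34  0.39 84.11] F [-0.59 -1.61  8.47]
15.19 s,v,z mm [25.32  0.38 84.11] F [-0.59 -1.98  8.05]
15.94 s,v,z mm [40.35  0.36 84.13] F [-0.47 -1.97  8.85]
16.43 s,v,z mm [47.46  0.34 84.11] F [-0.61 -1.82  8.81]
16.77 s,v,z mm [49.23  0.32 84.11] F [-1.   -2.08  8.37]
17.12 s,v,z mm [51.14  0.33 84.12] F [-1.22 -2.25  8.59]
17.48 s,v,z mm [53.17  0.32 84.12] F [-1.42 -1.84  8.53]
17.82 s,v,z mm [55.17  0.33 84.12] F [-1.77 -2.1   8.48]
18.18 s,v,z mm [57.18  0.33 84.13] F [-1.41 -2.12  8.48]
18.52 s,v,z mm [59.14  0.34 84.14] F [-1.07 -2.44  8.59]
18.88 s,v,z mm [61.17  0.32 84.11] F [-1.38 -2.69  8.78]
```

```bash
python3 - <<'E'
from h import *
for s in np.arange(.062,.0751,.0015):
    to(s,v=.02);r=rd(10)
    if r[3]<-4.5: break
c=bot.read_camera("wrist");np.savez("w4.npz",**c);s=bot.read_camera("scene")
cv2.imwrite("pics/w4.png",np.hstack([cv2.resize(s["pixels"][135:225,290:390],None,fx=4,fy=4),cv2.resize(c["pixels"][:180,190:390],None,fx=2,fy=2)]))
E
```

```text
19.29 s,v,z mm [62.04  0.3  84.11] F [-1.61 -2.27  8.52]
19.71 s,v,z mm [63.31  0.32 84.11] F [-2.55 -2.22  8.27]
20.12 s,v,z mm [64.6   0.32 84.14] F [-3.1  -2.3   8.58]
20.54 s,v,z mm [65.8   0.35 84.15] F [-3.8  -2.56  7.89]
20.96 s,v,z mm [67.    0.34 84.15] F [-5.17 -2.27  8.07]
```

View pics/w4.png

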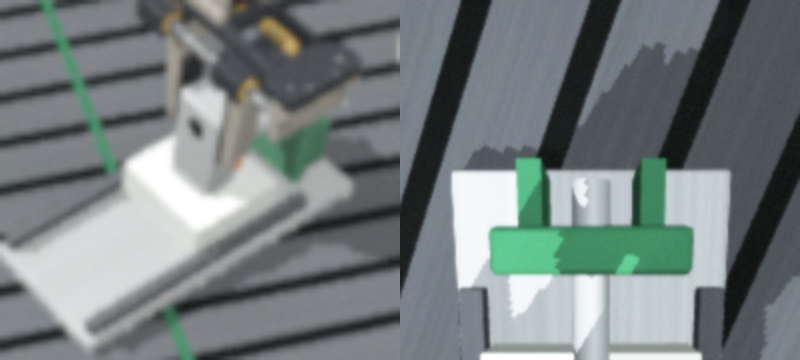

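The view shows the lug still seated and its face now touching the pad; the fence is clear of the gripper. Contact came at about s = 62.3 mm, and force is rising at about 0.8 N/mm. The target is s ≈ 71.8 mm with a total force of about 9 N.

```bash
python3 - <<'E'
from h import *
s=.068
while s<.078:
    s+=.001; to(s,v=.015);r=rd(10)
    if r[0]>71.6 or r[3]<-9.3: break
to(s+0.0,v=.01)
for _ in range(2): bot.hold(.5);rd(10)
print("cmd",s,bot.current_opening(),bot.current_grip_force())
c=bot.read_camera("wrist");np.savez("w5.npz",**c)
E
```

```text
21.48 s,v,z mm [67.73  0.33 84.15] F [-6.08 -2.43  8.42]
21.89 s,v,z mm [68.49  0.34 84.17] F [-6.53 -2.41  7.92]
22.31 s,v,z mm [69.3   0.32 84.14] F [-7.42 -2.41  8.01]
22.73 s,v,z mm [70.1   0.34 84.18] F [-7.77 -2.51  7.8 ]
23.14 s,v,z mm [70.93  0.35 84.18] F [-8.31 -2.7   7.65]
23.56 s,v,z mm [71.72  0.32 84.16] F [-9.32 -2.86  7.66]
24.48 s,v,z mm [71.74  0.34 84.17] F [-8.8  -3.04  7.68]
25.14 s,v,z mm [71.72  0.35 84.19] F [-9.13 -2.65  7.57]
cmd 0.07400000000000001 0.4578312751855116 44.97943818569183
```

Force and travel both put the pad at about 9.4 mm in (roughly 7.5 N), so I hold here and hand in.

```bash
python3 - <<'E'
from h import *
bot.hold(4.5);rd(10);print(bot.current_grip_force());print(bot.job_done())
E
```

```text
29.86 s,v,z mm [71.73  0.33 84.18] F [-9.21 -2.53  7.5 ]
44.97944176197052
the job is handed in; nothing more can be done
None
```

I handed the job in with the lug fully home in the carriage and still gripped, pressing the pad about 9.4 mm in (roughly 7.5 N, estimated from wrist force and travel), after holding it steady for over 4.5 s; the clock read about 30 s.

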